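# Unstack the glazed pieces onto their painting boards

## Task

Take the two stacks of glazed pieces apart and set each piece gently, upright and centred, on the pad of the painting board whose ring and paint pot have its colour: green chest, blue drum, red jar and yellow caddy. Do not tip or drop any piece, and leave the spirit bottle and the cup where they are.

Things in the scene. Friction and masses are not known exactly. Their poses are not given: they have to be found in the camera images.
- chest: Green square glazed pedestal with gold bands, 62 x 62 mm, 50 mm high, flat top, about 0.28 kg. Origin: centre of its underside; z up, x and y square to its side faces. At the start it is the lower piece of one of the two stacks of two, on the table; either jar or caddy is on it.
- drum: Blue round glazed pedestal with gold bands, diameter 66 mm, 50 mm high, flat top, about 0.28 kg. Origin: centre of its underside; z is its axis, up. At the start it is the lower piece of one of the two stacks of two, on the table; either jar or caddy is on it.
- jar: Red round lidded jar with gold bands, straight-sided, diameter 48 mm, body 46 mm high with a small lid boss and gold ball on top (60 mm in all), about 0.16 kg. Origin: centre of its underside; z up. At the start it is the upper piece of one of the two stacks of two, on the 50 mm high chest or drum.
- caddy: Yellow square lidded caddy, straight-sided, 46 x 46 mm, body 46 mm high with a small lid boss and green ball on top (60 mm in all), about 0.16 kg. Origin: centre of its underside; z up, x and y square to its side faces. At the start it is the upper piece of one of the two stacks of two, on the 50 mm high chest or drum.
- board_green: Wooden painting board fixed to the table, 12 mm thick, with a grey pad (92 mm across, flush with its top) in a green ring 110 mm across, and a paint pot with green cap (34 mm across, top 40 mm above the table). Origin: at table height under the pad's centre; z up; x points to the pot, centred 88 mm away. The board ends 57 mm from the origin at -x and both sides, 112 mm at +x.
- board_blue: Wooden painting board fixed to the table, 12 mm thick, with a grey pad (92 mm across, flush with its top) in a blue ring 110 mm across, and a paint pot with blue cap (34 mm across, top 40 mm above the table). Origin: at table height under the pad's centre; z up; x points to the pot, centred 88 mm away. The board ends 57 mm from the origin at -x and both sides, 112 mm at +x.
- board_red: Wooden painting board fixed to the table, 12 mm thick, with a grey pad (92 mm across, flush with its top) in a red ring 110 mm across, and a paint pot with red cap (34 mm across, top 40 mm above the table). Origin: at table height under the pad's centre; z up; x points to the pot, centred 88 mm away. The board ends 57 mm from the origin at -x and both sides, 112 mm at +x.
- board_yellow: Wooden painting board fixed to the table, 12 mm thick, with a grey pad (92 mm across, flush with its top) in a yellow ring 110 mm across, and a paint pot with yellow cap (34 mm across, top 40 mm above the table). Origin: at table height under the pad's centre; z up; x points to the pot, centred 88 mm away. The board ends 57 mm from the origin at -x and both sides, 112 mm at +x.
- spirit: Loose clear bottle with red cap, diameter 48 mm, 105 mm high; to be left alone. Origin: centre of its underside, z up.
- cup: Loose small blue porcelain cup, rim diameter 64 mm, 50 mm high; to be left alone. Origin: centre of its underside, z up.
Things that resemble listed ones, but are neither listed nor needed, are in the scene too. Several things look just like the drum: the one meant starts farthest to the robot's right.

How it is judged:
At the end, for the whole second after the job is handed in: Each piece stands on the pad of the board of its own colour: its centre within 15 mm of the pad's centre, its underside within 5 mm of the pad's surface, upright within 0.1 rad, at rest and released; the bottle and the cup are within 30 mm of where they were (horizontal distance between chest and board_green below 0.015 m and z of chest in the frame of board_green between 0.007 and 0.017 m and angle between each of chest, drum, jar, caddy's own z axis and vertical below 0.1 rad and linear speed of each of chest, drum, jar, caddy below 0.02 m/s and angular speed of each of chest, drum, jar, caddy below 0.2 rad/s and horizontal distance between drum and board_blue below 0.015 m and z of drum in the frame of board_blue between 0.007 and 0.017 m and horizontal distance between jar and board_red below 0.015 m and z of jar in the frame of board_red between 0.007 and 0.017 m and horizontal distance between caddy and board_yellow below 0.015 m and z of caddy in the frame of board_yellow between 0.007 and 0.017 m and distance of each of spirit, cup from where it was at the start of the episode below 0.03 m); the robot touches nothing.
It fails at once if the spirit bottle or the cup is shifted by more than 30 mm (distance of any of spirit, cup from where it was at the start of the episode above 0.03 m).
It fails at once if a piece is tipped over (tilted by more than 0.6 rad) (angle between any of chest, drum, jar, caddy's own z axis and vertical above 0.6 rad).
It fails at once if a piece is slammed or dropped on a board (contact force above 50 N) (contact force between any of chest, drum, jar, caddy and board_green above 50 N or contact force between any of chest, drum, jar, caddy and board_blue above 50 N or contact force between any of chest, drum, jar, caddy and board_red above 50 N or contact force between any of chest, drum, jar, caddy and board_yellow above 50 N).
It also fails if it takes over 120 s, if anything falls off the work surface, if the arm or the gripper's body presses on something with over 40 N, if the wrist force passes 120 N, or if a joint passes its speed limit or range.

## Robot

A 6-joint arm with a two-finger parallel gripper is mounted at the origin on the work surface. World frame = base frame: x ahead of the robot, y to its left, z up, the work surface at z = 0. Lengths are in m, angles in rad, forces in N, time in s.
With the tool pointing down it reaches from about 0.225 to 0.725 m from the base axis. Payload 3.1 kg.
Tool frame: the origin (TCP) lies on the centre line of the jaws, within the pads' length; the fingertips stand 8 mm ahead of it and the grasp point (between the pads) lies 11 mm behind it (r.finger_overhang is the distance from the TCP to the fingertips, in m); z points along the fingers, y is the line along which they close (so a half turn about z gives the same grasp; the last joint's range is limited). The gripper opens to 85 mm and grips with 20 to 120 N. Pads are 22 mm wide; open, the fingers measure 114 mm over their backs; the gripper's body (76 mm by 85 mm) begins 54 mm behind the grasp point. The pads swing forward as they close: fully open they stand 13 mm farther back than shut.
Start: joints at [-1.328, 0.048, 0.099, 1.622, 0, 1.443], TCP at [0.19, -0.489, 0.219] pointing down, gripper open.
Joint ranges: [-2.91, 2.91], [-0.99, 1.94], [-1.21, 1.42], [-2.12, 2.29], [-1.49, 1.47], [-3.14, 3.14]. Speed limits (rad/s): [2.79, 2.79, 3.14, 3.14, 3.14, 3.14].

## Interface

Orientations are given as a unit quaternion [x, y, z, w].
In Python, from station import r gives the robot as it stands.
- The arm moves only by the shell command python3 -m inch 'ROWS' [OPENING] [FORCE]. ROWS is JSON, a list that holds one entry, the list of rows, each a list of 4 numbers: the shift along the tool's x, y, z in mm, then the turn about the tool's z in degrees. In form: [[[tx, ty, tz, spin], ...]]. A call has 1 to 5 rows; each row shifts and turns the commanded pose from where the row before left it, along the tool's axes as they then stand; what a row does not reach is not made up. A row lasts 1/10 s, in which the tool goes at most 50 mm and 8.59 degrees, less where a joint would pass 70% of its speed; a pose out of reach is approached as far as the arm can. A call is refused whole if a number of a shift passes 50 or a number of a turn 8.59, either way. A call with a gripper value outside its range is refused whole. OPENING is the closure in counts, from 0 (fully open) to 255 (shut), set as the call begins (- or left out, the last holds). The fingers move at their own pace and stop on an object; FORCE is the grip in N (left out, the last holds). Time passes only in rows, so rows that do not move let the fingers close. It gives the time, the measured TCP pose, the force, the opening and the grip force at its end, in the units of the state.
- r.get_obs(): the state, without advancing time (a new reading comes with each control period).
- r.grab_frame(name): name is "side" or "top" or "wrist"; returns a dict with "frame" (384x512x3 uint8, red, green, blue), "z_map" (384x512 float32, m along the optical axis (not along the pixel's ray), 0 where there is no reading), "mtx" (3x3 intrinsics, pixels), "R" (3x3) and "t" (3): a world point X has camera coordinates R X + t; the wrist camera has in their place "tool_from_camera" (4x4, takes a point from camera to tool coordinates, whose origin is the TCP and whose axes are the flange's). Camera axes: x right, y down, z forward; pixel columns grow to the right and rows downward; lengths in m; the calibration is good to about 2 mm. A picture is of the moment at which its call begins: read the wrist's pose just before it.
- r.sign_off(): hands the job in; it is judged then, once.
Trained networks look in a picture, given as the dict that the camera call returned (one of the last four; its "shot" number tells which), for a name from the list of things; names that differ only in an ending like _2 or _b are one class to them, and where a whole thing is asked for, a point or a joint stands for the part that bears it (a point fixed in the world has none). Each returns a list of dicts, best first, with "conf" (0 to 1); they miss things now and then, are a little off and sometimes report something else, mostly with a low value. They report only what shows in the picture. A call takes as long as a camera call. They do not tell look-alikes from the thing itself.
- r.find_in(picture, label): "centre" ([column, row] in pixels, amid what is visible of it).
- r.silhouettes(picture, label): "mask" (384x512 bool, what is visible of it) and "centre" ([column, row] in pixels, amid what is visible of it).
The state is a dict: "t": time; "qpos": joint angles; "joint_vel": joint speeds; "tau": joint torques, N m; "tool_pos": TCP position; "eef_rot": TCP orientation; "ft_force": force on the tool from outside, world axes, zero at the start; "wrist_torque": the same for the moment, N m; "grip_width": finger opening in m; "grip_force": force on a finger pad.
Only numpy, scipy, OpenCV 4.12 (cv2) and the standard library are available. Lean on these libraries where they do the work, as an engineer would, in place of code of your own. Each camera call takes 0.05 s, during which the arm holds its last target. There are 200 camera calls.

## Working session

There is one attempt and no reset: what is moved stays moved. The work goes in short steps, Python scripts to look and compute and a shell command to move; the robot and the scene stay as the last step left them, time stands still between calls to the robot, and variables do not carry over. Pictures are saved under pics/ and viewed, at most 14 in all, crops included, and the job is handed in when it is done.

```bash
mkdir -p pics; ls; cat > h.py <<'E'
from station import r
import numpy as np, cv2
def save(p,n): cv2.imwrite(f'pics/{n}.png', p['frame'][:,:,::-1])
def pts(p,mask):
    v,u=np.nonzero(mask&(p['z_map']>0)); z=p['z_map'][v,u]
    c=(np.linalg.inv(p['mtx'])@np.stack([u,v,np.ones_like(u)]))*z
    return (p['R'].T@(c-np.array(p['t']).reshape(3,1))).T
E
python3 - <<'E'
from h import *
o=r.get_obs(); print(o['tool_pos'],o['eef_rot'],o['t'])
a=r.grab_frame('top'); b=r.grab_frame('side'); save(a,'top');save(b,'side')
for n in ['chest','drum','jar','caddy','board_green','board_blue','board_red','board_yellow','spirit','cup']:
    for nm,p in (('top',a),('side',b)):
        for d in r.silhouettes(p,n):
            if d['conf']<.3: continue
            q=pts(p,d['mask'])
            if len(q): zt=np.percentile(q[:,2],98); t=q[q[:,2]>zt-.006]; print(n,nm,round(d['conf'],2),np.round(d['centre']),'med',np.round(np.median(q,0),3),'top',zt.round(3),np.round((t.min(0)+t.max(0))/2,3),np.round(t.max(0)-t.min(0),3)[:2])
E
```

```text
pics
[ 0.19005953 -0.48869736  0.21791825] [ 9.82866652e-01  1.84314269e-01 -6.24742717e-05 -1.17916345e-03] 0.0
chest top 0.6 [226. 207.] med [0.497 0.092 0.049] top 0.073 [0.498 0.108 0.087] [0.033 0.034]
chest side 0.76 [264. 251.] med [0.475 0.123 0.04 ] top 0.054 [0.492 0.115 0.053] [0.082 0.058]
drum top 0.97 [253. 251.] med [0.384 0.002 0.049] top 0.055 [0.383 0.002 0.053] [0.064 0.061]
drum top 0.95 [194. 254.] med [0.383 0.184 0.049] top 0.054 [0.382 0.185 0.054] [0.064 0.064]
drum top 0.48 [240. 137.] med [0.742 0.042 0.012] top 0.053 [0.734 0.041 0.052] [0.062 0.056]
drum side 0.96 [283. 296.] med [0.378 0.196 0.051] top 0.054 [0.383 0.187 0.052] [0.065 0.065]
drum side 0.66 [304. 204.] med [ 0.463 -0.064  0.036] top 0.056 [ 0.475 -0.08   0.058] [0.057 0.048]
drum side 0.61 [320. 238.] med [0.379 0.019 0.051] top 0.055 [0.383 0.006 0.053] [0.063 0.064]
jar top 0.47 [217. 214.] med [0.488 0.101 0.096] top 0.109 [0.489 0.102 0.107] [0.02  0.015]
jar side 0.56 [260. 233.] med [0.485 0.115 0.097] top 0.111 [0.491 0.105 0.109] [0.022 0.022]
caddy top 0.67 [284. 221.] med [ 0.47
[... 1099 characters left out ...]
 0.52 [303. 188.] med [ 0.472 -0.076  0.097] top 0.11 [ 0.477 -0.088  0.109] [0.025 0.026]
board_yellow top 0.96 [141. 245.] med [0.402 0.346 0.012] top 0.04 [0.464 0.352 0.041] [0.031 0.033]
board_yellow top 0.52 [324. 161.] med [ 0.649 -0.225  0.012] top 0.04 [ 0.71  -0.226  0.04 ] [0.035 0.031]
board_yellow side 0.85 [229. 354.] med [0.407 0.351 0.014] top 0.042 [0.465 0.355 0.041] [0.033 0.034]
spirit top 0.74 [259. 171.] med [ 0.616 -0.02   0.074] top 0.108 [ 0.622 -0.022  0.106] [0.018 0.021]
spirit side 0.56 [246. 188.] med [ 0.613 -0.009  0.063] top 0.108 [ 0.622 -0.02   0.106] [0.023 0.022]
cup side 0.57 [196. 188.] med [0.736 0.041 0.033] top 0.053 [0.734 0.045 0.051] [0.062 0.061]
```

View pics/top.png

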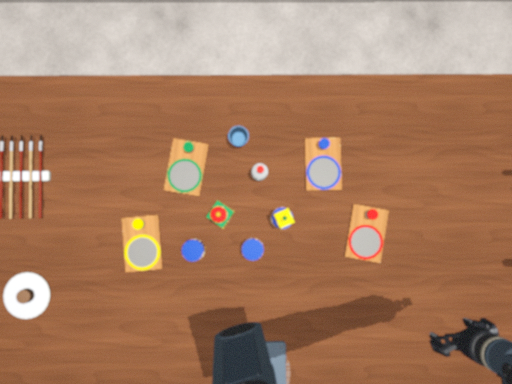

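View pics/side.png

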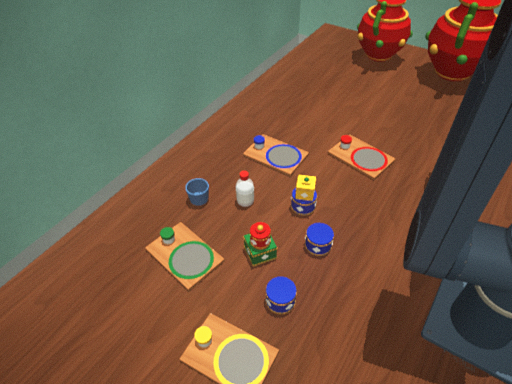

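```bash
cat >> h.py <<'E'
def near(p,c,rad,z0,z1):
    q=pts(p,np.ones((384,512),bool))
    return q[(np.hypot(q[:,0]-c[0],q[:,1]-c[1])<rad)&(q[:,2]>z0)&(q[:,2]<z1)]
def rect(q):
    (c,s,a)=cv2.minAreaRect((q[:,:2]*1000).astype(np.float32)); return np.round(c,1),np.round(s,1),round(a,1)
E
python3 - <<'E'
from h import *
a=r.grab_frame('top'); b=r.grab_frame('side')
for n in ['board_green','board_blue','board_red','board_yellow']:
    for nm,p in (('top',a),('side',b)):
        d=r.silhouettes(p,n)[0]; q=pts(p,d['mask'])
        pot=q[q[:,2]>.035]; pc=(pot[:,:2].min(0)+pot[:,:2].max(0))/2*1000
        t=q[(q[:,2]>.004)&(q[:,2]<.02)]; c,s,ang=rect(t)
        u=(pc-c);u/=np.linalg.norm(u); k=np.deg2rad(ang); ax=np.array([np.cos(k),np.sin(k)]); ay=np.array([-ax[1],ax[0]])
        e=max([ax,-ax,ay,-ay],key=lambda w:w@u)
        print(n,nm,s,'rect origin',(c-27.5*e).round(1),'pot origin',(pc-88*e).round(1),'z',np.median(t[:,2]).round(4))
for n,c in (('jar',(.49,.103)),('caddy',(.477,-.09))):
    for nm,p in (('top',a),('side',b)):
        for lab,z0,z1 in (('uppertop',.088,.102),('lowertop',.043,.054),('ball',.1,.12)):
            print(n,nm,lab,rect(near(p,c,.055,z0,z1)))
for n,c,rad in (('spirit',(.62,-.02),.05),('cup',(.735,.042),.06),('d1',(.383,.003),.05),('d2',(.383,.186),.05)):
    print(n,[rect(near(p,c,rad,.03,.12)) for p in (a,b)])
E
```

```text
board_green top [113.6 168.4] rect origin [615.6 214.7] pot origin [615.1 216.2] z 0.0121
board_green side [115.7 170.7] rect origin [617.3 216.1] pot origin [616.1 215.7] z 0.0145
board_blue top [169.4 116.8] rect origin [ 622.1 -227.9] pot origin [ 622. -226.] z 0.012
board_blue side [177.8 133.5] rect origin [ 625.9 -231.6] pot origin [ 621.  -229.2] z 0.0149
board_red top [116.9 173.5] rect origin [ 401.5 -355.7] pot origin [ 400.6 -353.1] z 0.012
board_red side [128.  167.9] rect origin [ 398.4 -357.8] pot origin [ 399.2 -353.3] z 0.015Traceback (most recent call last):
  File "<stdin>", line 5, in <module>
IndexError: list index out of range
```

```bash
python3 - <<'E'
from h import *
a=r.grab_frame('top'); b=r.grab_frame('side')
for nm,p in (('top',a),('side',b)):
    q=near(p,(.43,.35),.14,.006,.06); q=q[q[:,1]>.24]
    pot=q[q[:,2]>.035]; pc=(pot[:,:2].min(0)+pot[:,:2].max(0))/2*1000
    c,s,ang=rect(q[q[:,2]<.02]); print('yellow',nm,s,ang,c,pc, c-27.5*(pc-c)/np.linalg.norm(pc-c))
for n,c in (('jar',(.49,.103)),('caddy',(.477,-.09))):
    for nm,p in (('top',a),('side',b)):
        for lab,z0,z1 in (('uppertop',.088,.102),('lowertop',.043,.054),('ball',.1,.12)):
            print(n,nm,lab,rect(near(p,c,.055,z0,z1)))
for n,c,rad in (('spirit',(.62,-.02),.05),('cup',(.735,.042),.06),('d1',(.383,.003),.05),('d2',(.383,.186),.05)):
    print(n,[rect(near(p,c,rad,.03,.12)) for p in (a,b)])
# pixel ring check of pads
hsv=cv2.cvtColor(a['frame'],cv2.COLOR_RGB2HSV)
for n,c in (('g',(.616,.2155)),('b',(.622,-.228)),('r',(.4,-.355)),('y',(.378,.343))):
    X=a['R']@np.array([*c,.012])+np.array(a['t']).ravel(); u=a['mtx']@X; u=u[:2]/u[2]
    x0,y0=(u-24).astype(int); w=hsv[y0:y0+48,x0:x0+48]
    m=np.zeros((384,512),bool); m[y0:y0+48,x0:x0+48]=(w[...,1]<50)&(w[...,2]>80)
    q=pts(a,m); q=q[np.hypot(q[:,0]-c[0],q[:,1]-c[1])<.056]; print(n,u.round(),rect(q))
E
```

```text
yellow top [251.6 231.4] 1.2 [441.4 367.6] [463.68720953 353.58398662] [418.12074751 382.23989083]
yellow side [151.3 254.3] 79.5 [437.2 344.1] [465.49710292 354.75909569] [411.46523248 334.40609776]
jar top uppertop (array([489.1, 103.2]), array([44.8, 44.2]), 89.6)
jar top lowertop (array([491.3, 101.6]), array([63.2, 62.6]), 55.2)
jar top ball (array([488.9, 102.9]), array([33.2, 23.1]), 14.5)
jar side uppertop (array([490.6, 105.7]), array([47.1, 46.9]), 67.8)
jar side lowertop (array([492.6, 103.1]), array([63.2, 65.1]), 55.3)
jar side ball (array([490.7, 104.8]), array([29. , 30.9]), 0.9)
caddy top uppertop (array([476.5, -90.6]), array([47. , 46.3]), 23.8)
caddy top lowertop (array([477.3, -89.9]), array([64.6, 61.5]), 89.5)
caddy top ball (array([473.8, -90.5]), array([27.7, 23.7]), 27.6)
caddy side uppertop (array([477.2, -89.3]), array([46.9, 47.8]), 23.3)
caddy side lowertop (array([474.8, -81.1]), array([64.1, 52.3]), 25.2)
caddy side ball (array([475.5, -87.6]), array([40.6, 40.7]), 14.7)
spirit [(array([620. , -20.5]), array([44.7, 45.7]), 0.1), (array([619.1, -14.6]), array([46.6, 36.9]), 19.5)]
cup [(array([734.1,  43. ]), array([59.1, 61.7]), 89.4), (array([734.9,  43.2]), array([59.8, 64.1]), 38.7)]
d1 [(array([382.4,   3.1]), array([64.2, 63.9]), 89.5), (array([383.2,   5.3]), array([66.1, 65.2]), 80.1)]
d2 [(array([381.5, 185. ]), array([65.6, 63.7]), 90.0), (array([382.6, 187. ]), array([64.7, 65.2]), 8.0)]
g [185. 175.] (array([616.5, 216.5]), array([89. , 89.6]), 45.7)
b [324. 172.] (array([ 623. , -226.5]), array([88.1, 84.6]), 88.3)
r [366. 242.] (array([ 400.8, -353. ]), array([84.2, 84.9]), 89.3)
y [143. 251.] (array([378.1, 348.4]), array([84.5, 84.2]), 87.8)
```

```bash
cat > go.py <<'E'
# usage: go.py x y z [phi]  (mm, deg): shift needed in tool axes (after turning to phi)
import sys; from h import *
from scipy.spatial.transform import Rotation as Rn
o=r.get_obs(); Rm=Rn.from_quat(o['eef_rot']).as_matrix(); ph=np.degrees(np.arctan2(Rm[1,0],Rm[0,0]))
a=list(map(float,sys.argv[1:])); d=np.array(a[:3])-np.array(o['tool_pos'])*1000
tp=a[3] if len(a)>3 else ph; k=np.deg2rad(tp); c,s=np.cos(k),np.sin(k)
print('t',round(o['t'],2),'pos',np.round(np.array(o['tool_pos'])*1000,1),'phi',ph.round(1),'tilt',np.degrees(np.arccos(-Rm[2,2])).round(2),'| shift',np.round([c*d[0]+s*d[1],s*d[0]-c*d[1],-d[2]],1),'spin',round((ph-tp+180)%360-180,1),'w',round(o['grip_width']*1000,1),'gf',round(o['grip_force'],1),'f',np.round(o['ft_force'],1))
E
python3 -m inch '[[[0,0,0,-8.4],[0,0,0,-8.4],[0,0,0,-8.4],[0,0,0,-8.4],[0,0,0,-8.4]]]' 0 40 && python3 -m inch '[[[0,0,0,-8.4],[0,0,0,-8.4],[0,0,0,-8.4],[0,0,0,-8.4],[0,0,0,-8.4]]]' && python3 -m inch '[[[0,0,0,-8.3],[0,0,0,0],[0,0,0,0]]]'
python3 go.py 477 -90 200 113.5
```

```text
t: 2.15
tool_pos: [0.1902, -0.4893, 0.2191]
eef_rot: [0.85, 0.527, -0.0, 0.0]
ft_force: [0.1, 0.6, -0.6]
grip_width: 0.0855
grip_force: 0.0
t: 2.65
tool_pos: [0.1902, -0.4893, 0.2191]
eef_rot: [0.605, 0.796, 0.0, 0.0]
ft_force: [-0.6, -0.1, 0.5]
grip_width: 0.0853
grip_force: 0.0
t: 2.95
tool_pos: [0.1902, -0.4893, 0.2191]
eef_rot: [0.549, 0.836, 0.0, -0.0]
ft_force: [-0.0, -0.2, 0.6]
grip_width: 0.0852
grip_force: 0.0
t 2.95 pos [ 190.2 -489.3  219.1] phi 113.4 tilt 0.0 | shift [251.8 422.2  19.1] spin -0.1 w 85.2 gf 0.0 f [-0.  -0.2  0.6]
```

```bash
python3 -m inch '[[[10,17,0,0],[20,34,0,0],[22,37,0,0],[22,37,0,0],[22,37,0,0]]]' >/dev/null && python3 -m inch '[[[22,37,0,0],[22,37,0,0],[22,37,0,0],[22,37,0,0],[22,37,0,0]]]' >/dev/null && python3 -m inch '[[[22,37,0,0],[15,24,0,0],[9,14,0,0],[0,0,0,0],[0,0,0,0]]]' >/dev/null
python3 go.py 477 -90 69 113.5
python3 - <<'E'
from h import *
p=r.grab_frame('wrist'); save(p,'w1'); print(p['tool_from_camera'])
E
```

```text
t 4.45 pos [476.  -89.  219.1] phi 113.6 tilt 0.03 | shift [ -1.3   0.5 150.1] spin 0.1 w 85.6 gf 0.0 f [-0.4 -0.9  0.1]
[[-9.87535919e-05 -9.54888253e-01 -2.96965343e-01  7.59494214e-02]
 [ 9.99999301e-01 -4.44279012e-04  1.09603122e-03  3.85414226e-04]
 [-1.17852280e-03 -2.96965027e-01  9.54887629e-01 -1.55413682e-01]
 [ 0.00000000e+00  0.00000000e+00  0.00000000e+00  1.00000000e+00]]
```

View pics/w1.png

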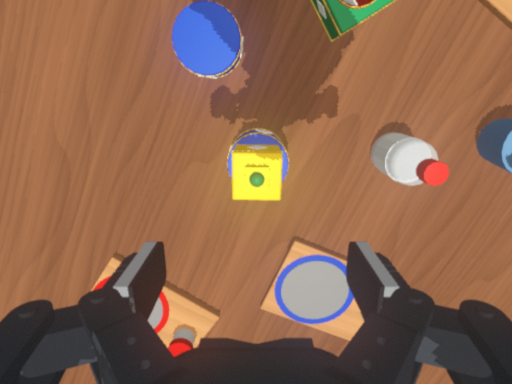

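The wrist view shows the caddy at about (257,175), square to the jaws and centred between them, on the blue drum. I'll quantify it from the depth map.

```bash
cat >> h.py <<'E'
def wnear(c,rad,z0,z1):  # points from wrist camera in world, band
    from scipy.spatial.transform import Rotation as Rn
    o=r.get_obs(); p=r.grab_frame('wrist'); v,u=np.nonzero(p['z_map']>0); z=p['z_map'][v,u]
    q=(np.linalg.inv(p['mtx'])@np.stack([u,v,np.ones_like(u)]))*z
    T=p['tool_from_camera']; q=T[:3,:3]@q+T[:3,3:4]
    q=(Rn.from_quat(o['eef_rot']).as_matrix()@q).T+np.array(o['tool_pos'])
    return q[(np.hypot(q[:,0]-c[0],q[:,1]-c[1])<rad)&(q[:,2]>z0)&(q[:,2]<z1)]
E
python3 -c "
from h import *
q=wnear((.477,-.09),.05,.085,.101);print(rect(q),np.median(q[:,2]))
q=wnear((.477,-.09),.05,.04,.055);print(rect(q),np.median(q[:,2]))"
```

```text
(array([477.4, -89.2]), array([47.2, 46.9]), 22.8) 0.09636913146711713
(array([475.6, -80.4]), array([66.8, 49.7]), 18.8) 0.05014147163602742
```

```bash
python3 -m inch '[[[-1,1,40,0],[0,0,40,0],[0,0,35,0],[0,0,20,0],[0,0,10,0]]]' >/dev/null && python3 -m inch '[[[0,0,5,0],[0,0,0,0],[0,0,0,0]]]' && python3 go.py 477 -89.5 69
```

```text
t: 5.4
tool_pos: [0.4788, -0.0908, 0.0707]
eef_rot: [0.548, 0.836, 0.0, 0.001]
ft_force: [-0.0, 0.1, -0.5]
grip_width: 0.0855
grip_force: 0.0
t 5.4 pos [478.8 -90.8  70.7] phi 113.5 tilt 0.16 | shift [ 2.  -1.1  1.7] spin 0.0 w 85.5 gf 0.0 f [-0.   0.1 -0.5]
```

```bash
python3 -m inch '[[[2,-1,1,0],[0,0,0,0],[0,0,0,0],[0,0,0,0],[0,0,0,0]]]' 120 40 && python3 -m inch '[[[0,0,0,0],[0,0,0,0],[0,0,0,0],[0,0,0,0],[0,0,0,0]]]' 255 && python3 -m inch '[[[0,0,0,0],[0,0,0,0],[0,0,0,0]]]'; python3 go.py 477 -89.5 69
```

```text
t: 5.9
tool_pos: [0.4766, -0.0888, 0.0689]
eef_rot: [0.548, 0.837, 0.0, 0.001]
ft_force: [-0.4, 1.0, 2.9]
grip_width: 0.0456
grip_force: 18.3
t: 6.4
tool_pos: [0.4767, -0.0889, 0.0691]
eef_rot: [0.548, 0.837, 0.0, 0.001]
ft_force: [-0.2, 1.1, 5.9]
grip_width: 0.045
grip_force: 41.8
t: 6.7
tool_pos: [0.4767, -0.0889, 0.0691]
eef_rot: [0.548, 0.837, 0.0, 0.001]
ft_force: [-0.2, -0.5, 4.9]
grip_width: 0.0449
grip_force: 41.8
t 6.7 pos [476.7 -88.9  69.1] phi 113.6 tilt 0.1 | shift [-0.7  0.   0.1] spin 0.0 w 44.9 gf 41.8 f [-0.2 -0.5  4.9]
```

Gripped at ~45 mm. Lift slowly, then up.

```bash
python3 -m inch '[[[0,0,-3,0],[0,0,-8,0],[0,0,-15,0],[0,0,-25,0],[0,0,-25,0]]]' >/dev/null && python3 -m inch '[[[0,0,-20,0],[0,0,-10,0],[0,0,0,0]]]' >/dev/null; python3 go.py 377.5 347.5 175
python3 -c "
from h import *
a=r.grab_frame('top')
print(rect(near(a,(.477,-.09),.05,.043,.054)))"
```

```text
t 7.5 pos [476.9 -89.2 175.6] phi 113.5 tilt 0.15 | shift [440.   83.3   0.6] spin 0.0 w 44.8 gf 41.1 f [ 0.8  0.4 -0.3]
(array([479.5, -67.4]), array([20.5, 58.5]), 86.2)
```

```bash
python3 -m inch '[[[10,2,0,0],[25,5,0,0],[40,7.5,0,0],[40,7.5,0,0],[40,7.5,0,0]]]' >/dev/null && python3 -m inch '[[[40,7.5,0,0],[40,7.5,0,0],[40,7.5,0,0],[40,7.5,0,0],[40,7.5,0,0]]]' >/dev/null && python3 -m inch '[[[40,7.5,0,0],[30,6,0,0],[15,2,0,0],[0,0,0,0],[0,0,0,0]]]' >/dev/null;  python3 go.py 377.5 347.5 40
python3 - <<'E'
from h import *
p=r.grab_frame('wrist'); save(p,'w2')
q=wnear((.42,.35),.2,.006,.02); print(rect(q))
q=wnear((.464,.353),.03,.033,.05); print(rect(q))
b=r.grab_frame('side'); print(rect(near(b,(.3775,.3475),.05,.18,.25)))
E
```

```text
t 9.05 pos [375.2 346.7 173.1] phi 113.6 tilt 0.15 | shift [ -0.2   2.4 133.1] spin 0.0 w 45.0 gf 41.1 f [ 0.3 -0.4 -1.4]
(array([448. , 346.2]), array([139.9, 270.4]), 85.0)
(array([465. , 355.2]), array([33.2, 34. ]), 67.8)
(array([377.5, 349. ]), array([97.7, 41.5]), 22.9)
```

View pics/w2.png

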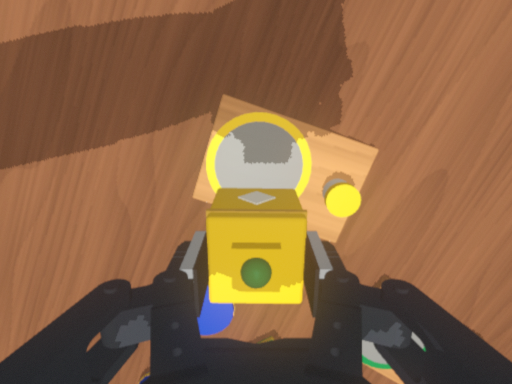

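The caddy is held upright at (256,250) above the yellow-ringed pad at (259,160). I'll descend to just above the pad.

```bash
python3 -m inch '[[[0,2.5,25,0],[0,0,40,0],[0,0,40,0],[0,0,20,0],[0,0,8,0]]]' >/dev/null && python3 -m inch '[[[0,0,3,0],[0,0,0,0],[0,0,0,0]]]' >/dev/null; python3 go.py 377.5 347.8 31
```

```text
t 10.05 pos [379.6 349.3  40.1] phi 113.5 tilt 0.21 | shift [-0.5 -2.5  9.1] spin 0.0 w 44.8 gf 41.2 f [ 0.2  0.3 -0.6]
```

```bash
python3 -m inch '[[[-0.5,-2.5,4,0],[0,0,2,0],[0,0,1,0],[0,0,0,0],[0,0,0,0]]]' >/dev/null; python3 go.py 377.5 347.8 31; python3 -m inch '[[[0,0,1,0],[0,0,1,0],[0,0,0,0]]]' >/dev/null; python3 go.py 377.5 347.8 31
```

```text
t 10.55 pos [376.1 347.1  31.1] phi 113.5 tilt 0.0 | shift [0.1 1.6 0.1] spin 0.0 w 44.8 gf 41.2 f [ 0.2  0.5 -0.8]
t 10.85 pos [376.1 347.1  31.1] phi 113.5 tilt 0.02 | shift [0.  1.5 0.1] spin 0.0 w 44.9 gf 42.3 f [-2.8 -2.6  8.4]
```

```bash
python3 -m inch '[[[0,0,-0.5,0],[0,0,0,0],[0,0,0,0],[0,0,0,0],[0,0,0,0]]]' 80 >/dev/null; python3 go.py 377.5 347.8 31; python3 -m inch '[[[0,0,0,0],[0,0,0,0],[0,0,0,0],[0,0,0,0],[0,0,-3,0]]]' 0 >/dev/null && python3 -m inch '[[[0,0,-20,0],[0,0,-40,0],[0,0,-45,0],[0,0,-35,0],[0,0,0,0]]]' >/dev/null;python3 go.py 491 104 200 145; python3 -c "
from h import *
a=r.grab_frame('side');print(rect(near(a,(.3775,.348),.05,.05,.062)));print(rect(wnear((.3775,.348),.05,.05,.062)))"
```

```text
t 11.35 pos [376.  346.9  29.4] phi 113.5 tilt 0.02 | shift [ 0.2  1.7 -1.6] spin 0.0 w 58.6 gf 0.0 f [ 0.7 -0.   0.7]
t 12.35 pos [379.3 349.3 179.9] phi 113.5 tilt 0.72 | shift [-232.2 -136.9  -20.1] spin -31.5 w 85.4 gf 0.0 f [0.9 0.8 0.7]
(array([376.7, 346.5]), array([46.8, 46.7]), 23.1)
(array([377. , 346.7]), array([47.2, 46.9]), 22.6)
```

```bash
python3 -m inch '[[[0,0,0,-8],[0,0,0,-8],[0,0,0,-8],[0,0,0,-7.5]]]' >/dev/null && python3 -m inch '[[[-15,-9,0,0],[-30,-18,0,0],[-35,-20,0,0],[-35,-20,0,0],[-35,-21,0,0]]]' >/dev/null && python3 -m inch '[[[-35,-21,0,0],[-30,-18,0,0],[-17,-10,0,0],[0,0,0,0],[0,0,0,0]]]' >/dev/null;python3 go.py 491 104 69 145; python3 -c "
from h import *
print(rect(wnear((.491,.104),.05,.085,.102)),rect(wnear((.491,.104),.055,.04,.055)))"
```

```text
t 13.85 pos [486.6 101.7 170.7] phi 145.0 tilt 0.22 | shift [ -2.3   4.4 101.7] spin -0.0 w 85.5 gf 0.0 f [-0.5  0.2 -0.4]
(array([490.1, 104.8]), array([47.6, 47.6]), 10.2) (array([492.1, 103.3]), array([63.3, 62.5]), 55.2)
```

```bash
python3 -m inch '[[[-1,4,30,0],[0,0,35,0],[0,0,25,0],[0,0,10,0],[0,0,0,0]]]' >/dev/null && python3 -m inch '[[[0,0,0,0],[0,0,0,0]]]' >/dev/null;python3 go.py 490 104.5 69 145
```

```text
t 14.65 pos [492.4 104.9  74.7] phi 145.1 tilt 0.21 | shift [ 1.7 -1.7  5.7] spin 0.1 w 85.6 gf 0.0 f [ 0.6 -0.1  0.4]
```

```bash
python3 -m inch '[[[1.7,-1.7,4,0],[0,0,1,0],[0,0,0,0],[0,0,0,0],[0,0,0,0]]]' 110 >/dev/null; python3 -m inch '[[[0,0,0,0],[0,0,0,0],[0,0,0,0],[0,0,0,0],[0,0,0,0]]]' 255 >/dev/null; python3 -m inch '[[[0,0,0,0],[0,0,0,0],[0,0,0,0]]]' >/dev/null; python3 go.py 490 104.5 69 145
```

```text
t 15.95 pos [489.  104.2  68.1] phi 145.0 tilt 0.07 | shift [-0.6  0.8 -0.9] spin 0.0 w 46.5 gf 41.5 f [ 0.3 -0.3  5.8]
```

```bash
python3 -m inch '[[[0,0,-3,0],[0,0,-8,0],[0,0,-15,0],[0,0,-25,0],[0,0,-25,0]]]' >/dev/null && python3 -m inch '[[[0,0,-20,0],[0,0,-10,0],[0,0,0,0]]]' >/dev/null; python3 go.py 400.5 -354 175 145
```

```text
t 16.75 pos [489.1 104.1 174.8] phi 145.0 tilt 0.11 | shift [-1.902e+02 -4.261e+02 -2.000e-01] spin 0.0 w 46.5 gf 41.2 f [-0.5 -0.1 -1.8]
```

```bash
python3 -m inch '[[[-4.5,-10,0,0],[-11,-25,0,0],[-18,-40,0,0],[-18,-40,0,0],[-18,-40,0,0]]]' >/dev/null && python3 -m inch '[[[-18,-40,0,0],[-18,-40,0,0],[-18,-40,0,0],[-18,-40,0,0],[-18,-40,0,0]]]' >/dev/null && python3 -m inch '[[[-18,-40,0,0],[-9,-22,0,0],[-4,-9,0,0],[0,0,0,0],[0,0,0,0]]]' >/dev/null;  python3 go.py 400.5 -354 30 145
python3 - <<'E'
from h import *
p=r.grab_frame('wrist'); save(p,'w3')
print(rect(wnear((.487,-.371),.03,.033,.05)))
E
```

```text
t 18.25 pos [ 400.2 -352.8  172.8] phi 145.1 tilt 0.14 | shift [ -0.9  -0.8 142.8] spin 0.1 w 46.4 gf 41.4 f [ 0.4 -0.8 -1.7]
(array([0., 0.]), array([0., 0.]), 0.0)
```

View pics/w3.png

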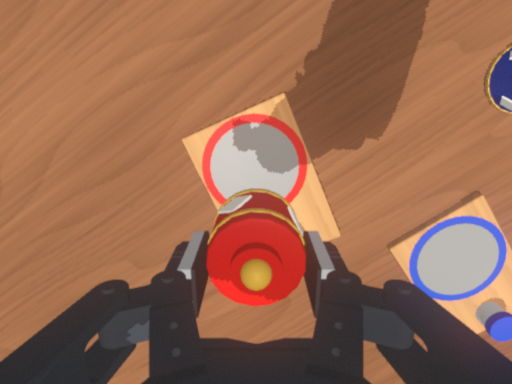

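The jar is held upright at (256,250), with the red-ringed pad at (255,163). Descending.

```bash
python3 -m inch '[[[-1,-1,25,0],[0,0,40,0],[0,0,40,0],[0,0,20,0],[0,0,8,0]]]' >/dev/null && python3 -m inch '[[[0,0,3,0],[0,0,0,0],[0,0,0,0]]]' >/dev/null; python3 go.py 400 -354 30.1 145
```

```text
t 19.15 pos [ 402.  -356.5   39.7] phi 145.1 tilt 0.21 | shift [3.1 0.9 9.6] spin 0.1 w 46.6 gf 41.4 f [ 0.7 -0.1 -1.5]
```

```bash
python3 -m inch '[[[3,1,4,0],[0,0,2,0],[0,0,1,0],[0,0,0,0],[0,0,0,0]]]' >/dev/null; python3 go.py 400 -354 30.1; python3 -m inch '[[[0,0,1,0],[0,0,0.5,0],[0,0,0,0]]]' >/dev/null; python3 go.py 400 -354 30.1
```

```text
t 19.65 pos [ 398.9 -353.1   30.6] phi 145.0 tilt 0.0 | shift [-1.4 -0.1  0.5] spin 0.0 w 46.5 gf 41.4 f [ 0.2 -0.1 -0.8]
t 19.95 pos [ 399.1 -353.3   30.2] phi 145.0 tilt 0.05 | shift [-1.2 -0.1  0.1] spin 0.0 w 46.4 gf 42.0 f [-2.2  1.7  4.5]
```

```bash
python3 -m inch '[[[0,0,-0.5,0],[0,0,0,0],[0,0,0,0],[0,0,0,0],[0,0,0,0]]]' 80 >/dev/null; python3 -m inch '[[[0,0,0,0],[0,0,0,0],[0,0,0,0],[0,0,0,0],[0,0,-3,0]]]' 0 >/dev/null && python3 -m inch '[[[0,0,-20,0],[0,0,-40,0],[0,0,-40,0],[0,0,-25,0],[0,0,0,0]]]' >/dev/null;python3 go.py 477 -90 160 145; python3 -c "
from h import *
print(rect(wnear((.4005,-.354),.05,.05,.064)))
for n in ('top','side'): print(rect(near(r.grab_frame(n),(.477,-.09),.05,.043,.056)))"
```

```text
t 21.45 pos [ 401.1 -355.5  163.5] phi 145.0 tilt 0.59 | shift [ 90.1 261.    3.5] spin 0.0 w 85.5 gf 0.0 f [ 0.1 -0.4 -0.6]
(array([ 400.2, -353.5]), array([47.4, 47.6]), 14.2)
(array([477.2, -89.9]), array([65.2, 61.5]), 89.8)
(array([478.6, -88.8]), array([63.7, 66.6]), 30.1)
```

```bash
python3 -m inch '[[[4,12,0,0],[10,30,0,0],[14,40,0,0],[14,40,0,0],[14,40,0,0]]]' >/dev/null && python3 -m inch '[[[14,40,0,0],[12,35,0,0],[6,17,0,0],[2,7,0,0],[0,0,0,0]]]' >/dev/null && python3 -m inch '[[[0,0,0,0]]]' >/dev/null; python3 go.py 477.8 -89.4 22 145; python3 -c "
from h import *
print(rect(wnear((.478,-.09),.05,.043,.055)))"
```

```text
t 22.7 pos [474.1 -87.9 156.9] phi 145.0 tilt 0.08 | shift [ -3.9   0.9 134.9] spin 0.0 w 85.4 gf 0.0 f [ 0.3  0.7 -1.2]
(array([477.5, -88.2]), array([65.5, 65.5]), 5.7)
```

```bash
python3 -m inch '[[[-3,1,25,0],[0,0,35,0],[0,0,20,0],[0,0,10,0],[0,0,0,0]]]' >/dev/null && python3 -m inch '[[[0,0,0,0]]]' >/dev/null; python3 go.py 477.5 -89 22 145
```

```text
t 23.35 pos [478.2 -89.2  68.5] phi 145.0 tilt 0.08 | shift [ 0.7 -0.3 46.5] spin -0.0 w 85.2 gf 0.0 f [ 0.9 -0.1  0.2]
```

```bash
python3 -m inch '[[[0.5,0,15,0],[0,0,15,0],[0,0,8,0],[0,0,5,0],[0,0,0,0]]]' >/dev/null && python3 -m inch '[[[0,0,0,0],[0,0,0,0]]]' >/dev/null; python3 go.py 477.5 -89 22 145
python3 -m inch '[[[0,0,0,0],[0,0,0,0],[0,0,0,0],[0,0,0,0],[0,0,0,0]]]' 70 50 >/dev/null; python3 -m inch '[[[0,0,0,0],[0,0,0,0],[0,0,0,0],[0,0,0,0],[0,0,0,0]]]' 255 >/dev/null; python3 go.py 477.5 -89 22 145
```

```text
t 24.05 pos [478.  -88.4  25.5] phi 145.0 tilt 0.09 | shift [ 0.1 -0.8  3.5] spin 0.0 w 85.5 gf 0.0 f [0.4 0.2 0.4]
t 25.05 pos [477.9 -88.5  25.9] phi 145.0 tilt 0.1 | shift [ 0.1 -0.6  3.9] spin 0.0 w 63.6 gf 54.7 f [-1.6 -0.2  4.9]
```

```bash
python3 -m inch '[[[0,0,-3,0],[0,0,-8,0],[0,0,-15,0],[0,0,-25,0],[0,0,-25,0]]]' >/dev/null && python3 -m inch '[[[0,0,-15,0],[0,0,-8,0],[0,0,0,0]]]' >/dev/null; python3 go.py 622.5 -227.3 125 145
```

```text
t 25.85 pos [478.1 -88.3 124.7] phi 145.0 tilt 0.12 | shift [-198.   -31.    -0.3] spin 0.0 w 63.2 gf 55.3 f [-0.   0.2 -2.4]
```

```bash
python3 -m inch '[[[-10,-1.5,0,0],[-25,-4,0,0],[-35,-5.5,0,0],[-35,-5.5,0,0],[-35,-5.5,0,0]]]' >/dev/null && python3 -m inch '[[[-30,-5,0,0],[-18,-3,0,0],[-10,-1,0,0],[0,0,0,0],[0,0,0,0]]]' >/dev/null;  python3 go.py 622.5 -227.3 38 145
python3 - <<'E'
from h import *
p=r.grab_frame('wrist'); save(p,'w4')
for n in ('top','side'): print(rect(near(r.grab_frame(n),(.6225,-.227),.05,.13,.16)))
E
```

```text
t 26.85 pos [ 621.  -226.8  121.6] phi 145.0 tilt 0.2 | shift [-1.5  0.5 83.6] spin 0.0 w 63.2 gf 55.3 f [-0.1 -0.1 -2.2]
(array([ 613.8, -208.3]), array([71.3, 28.9]), 43.3)
(array([ 619.9, -223.1]), array([64.6, 72.1]), 1.2)
```

View pics/w4.png

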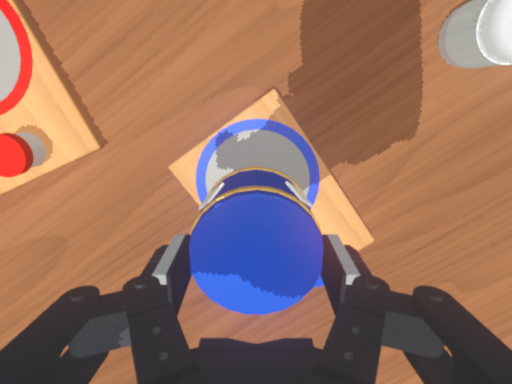

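The drum is held upright at (257,250), with the blue-ringed pad behind it at (257,170). Descending.

```bash
python3 -m inch '[[[-1,0.5,20,0],[0,0,30,0],[0,0,18,0],[0,0,6,0],[0,0,0,0]]]' >/dev/null && python3 -m inch '[[[0,0,0,0],[0,0,0,0]]]' >/dev/null; python3 go.py 622.5 -227.3 37.8 145
```

```text
t 27.7 pos [ 624.2 -227.7   51.9] phi 145.1 tilt 0.21 | shift [ 1.6 -0.7 14.1] spin 0.1 w 63.3 gf 55.3 f [-0.2 -0.  -2.3]
```

```bash
python3 -m inch '[[[1.5,-0.7,6,0],[0,0,3,0],[0,0,1.5,0],[0,0,0,0],[0,0,0,0]]]' >/dev/null; python3 go.py 622.5 -227.3 37.8; python3 -m inch '[[[0,0,1,0],[0,0,0,0]]]' >/dev/null; python3 go.py 622.5 -227.3 37.8
```

```text
t 28.2 pos [ 621.2 -226.8   38.9] phi 145.0 tilt 0.01 | shift [-1.3  0.4  1.1] spin 0.0 w 63.2 gf 55.3 f [ 0.3  0.3 -1.9]
t 28.4 pos [ 621.4 -226.9   38.1] phi 145.0 tilt 0.0 | shift [-1.2  0.3  0.3] spin 0.0 w 63.1 gf 55.3 f [ 0.5  0.1 -2.6]
```

```bash
python3 -m inch '[[[0,0,0.7,0],[0,0,0,0],[0,0,0,0]]]' >/dev/null; python3 go.py 622.5 -227.3 37.8
```

```text
t 28.7 pos [ 621.4 -226.9   38.1] phi 145.0 tilt 0.03 | shift [-1.1  0.3  0.3] spin 0.0 w 63.4 gf 55.6 f [-1.9  0.8  0.9]
```

```bash
python3 -m inch '[[[0,0,-0.3,0],[0,0,0,0],[0,0,0,0],[0,0,0,0],[0,0,0,0]]]' 40 >/dev/null; python3 -m inch '[[[0,0,0,0],[0,0,0,0],[0,0,0,0],[0,0,0,0],[0,0,-3,0]]]' 0 >/dev/null && python3 -m inch '[[[0,0,-20,0],[0,0,-40,0],[0,0,-40,0],[0,0,-20,0],[0,0,0,0]]]' >/dev/null;python3 go.py 492 103 165 145; python3 -c "
from h import *
print(rect(wnear((.622,-.227),.05,.055,.068)))
for n in ('top','side'): print(rect(near(r.grab_frame(n),(.492,.103),.055,.043,.056)))"
```

```text
t 30.2 pos [ 623.9 -228.1  166.6] phi 145.0 tilt 0.56 | shift [297.9 195.6   1.6] spin 0.0 w 85.7 gf 0.0 f [ 0.4 -0.9 -0.3]
(array([ 621.4, -226.7]), array([65.4, 65.5]), 17.3)
(array([491.5, 101.5]), array([63. , 62.7]), 55.1)
(array([492.8, 102.9]), array([62.6, 66.5]), 55.5)
```

```bash
python3 -m inch '[[[12,8,0,0],[28,18,0,0],[36,24,0,0],[36,24,0,0],[36,24,0,0]]]' >/dev/null && python3 -m inch '[[[36,24,0,0],[36,24,0,0],[36,24,0,0],[26,17,0,0],[12,8,0,0]]]' >/dev/null && python3 -m inch '[[[4,1,0,0],[0,0,0,0],[0,0,0,0]]]' >/dev/null; python3 go.py 492.2 102.5 24 145; python3 -c "
from h import *
print(rect(wnear((.492,.103),.055,.043,.055)))"
```

```text
t 31.65 pos [489.6 103.4 160.1] phi 145.0 tilt 0.06 | shift [ -2.6   0.8 136.1] spin -0.0 w 85.6 gf 0.0 f [ 0.2 -0.7  0.3]
(array([492.5, 103. ]), array([63.3, 63.3]), 54.9)
```

```bash
python3 -m inch '[[[-2.5,1,25,0],[0,0,35,0],[0,0,20,0],[0,0,10,0],[0,0,0,0]]]' >/dev/null && python3 -m inch '[[[0,0,0,0]]]' >/dev/null; python3 go.py 492.4 102.8 24 145
```

```text
t 32.3 pos [492.9 103.5  71.6] phi 145.0 tilt 0.08 | shift [ 0.  -0.8 47.6] spin -0.0 w 85.6 gf 0.0 f [ 0.8 -0.7 -0. ]
```

```bash
python3 -m inch '[[[0,-0.8,15,0],[0,0,15,0],[0,0,9,0],[0,0,6,0],[0,0,0,0]]]' >/dev/null && python3 -m inch '[[[0,0,0,0],[0,0,0,0]]]' >/dev/null; python3 go.py 492.4 102.8 24 145
python3 -m inch '[[[0,0,0,0],[0,0,0,0],[0,0,0,0],[0,0,0,0],[0,0,0,0]]]' 70 50 >/dev/null; python3 -m inch '[[[0,0,0,0],[0,0,0,0],[0,0,0,0],[0,0,0,0],[0,0,0,0]]]' 255 >/dev/null; python3 go.py 492.4 102.8 24 145
```

```text
t 33.0 pos [492.3 103.3  26.6] phi 145.0 tilt 0.09 | shift [-0.4 -0.4  2.6] spin 0.0 w 85.6 gf 0.0 f [ 0.8 -0.1 -0.7]
t 34.0 pos [492.  103.3  26.5] phi 145.0 tilt 0.06 | shift [-0.6 -0.2  2.5] spin 0.0 w 60.4 gf 54.9 f [-0.8 -0.4  5.2]
```

Place height will be about 38.5.

```bash
python3 -m inch '[[[0,0,-3,0],[0,0,-8,0],[0,0,-15,0],[0,0,-25,0],[0,0,-25,0]]]' >/dev/null && python3 -m inch '[[[0,0,-15,0],[0,0,-8,0],[0,0,0,0]]]' >/dev/null; python3 go.py 616.2 216 125 145
```

```text
t 34.8 pos [492.2 103.3 125.6] phi 145.0 tilt 0.1 | shift [-36.9 163.4   0.6] spin 0.0 w 60.0 gf 54.6 f [ 0.8  0.1 -1.7]
```

```bash
python3 -m inch '[[[-2,10,0,0],[-6,25,0,0],[-8,35,0,0],[-8,35,0,0],[-7,30,0,0]]]' >/dev/null && python3 -m inch '[[[-4,18,0,0],[-2,9,0,0],[0,0,0,0],[0,0,0,0],[0,0,0,0]]]' >/dev/null;  python3 go.py 616.2 216 38.5 145
python3 - <<'E'
from h import *
p=r.grab_frame('wrist'); save(p,'w5')
E
```

```text
t 35.8 pos [613.9 214.1 124.5] phi 145.0 tilt 0.07 | shift [-0.8  2.9 86. ] spin 0.0 w 60.2 gf 54.8 f [ 0.2 -0.4 -1.3]
```

View pics/w5.png

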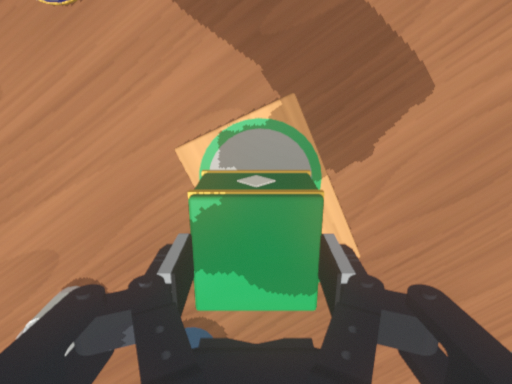

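The chest is held square at (257,250), with the green-ringed pad behind it at (261,165). Descending.

```bash
python3 -m inch '[[[-0.5,1,20,0],[0,0,30,0],[0,0,18,0],[0,0,6,0],[0,0,0,0]]]' >/dev/null && python3 -m inch '[[[0,0,0,0],[0,0,0,0]]]' >/dev/null; python3 go.py 616.2 216 38.5 145
```

```text
t 36.55 pos [617.  215.6  52.9] phi 145.0 tilt 0.21 | shift [ 0.9 -0.1 14.4] spin 0.0 w 60.1 gf 54.8 f [-0.   0.2 -1.8]
```

```bash
python3 -m inch '[[[0.7,1,6,0],[0,0,3,0],[0,0,2,0],[0,0,0,0],[0,0,0,0]]]' >/dev/null; python3 go.py 616.2 216 38.5; python3 -m inch '[[[0,0,1,0],[0,0,0.5,0],[0,0,0,0]]]' >/dev/null; python3 go.py 616.2 216 38.5
```

```text
t 37.05 pos [615.5 216.5  39.5] phi 145.0 tilt 0.02 | shift [-0.9 -0.   1. ] spin 0.0 w 60.4 gf 54.8 f [-0.1  0.4 -2.4]
t 37.35 pos [615.8 216.6  38.6] phi 145.0 tilt 0.03 | shift [-0.7 -0.3  0.1] spin 0.0 w 60.0 gf 54.9 f [ 0.  -0.4 -0.3]
```

```bash
python3 -m inch '[[[0,0,0.4,0],[0,0,0,0],[0,0,0,0]]]' >/dev/null; python3 go.py 616.2 216 38.5;  python3 -m inch '[[[0,0,0,0],[0,0,0,0],[0,0,0,0],[0,0,0,0],[0,0,0,0]]]' 40 >/dev/null; python3 -m inch '[[[0,0,0,0],[0,0,0,0],[0,0,0,0],[0,0,0,0],[0,0,-3,0]]]' 0 >/dev/null && python3 -m inch '[[[0,0,-20,0],[0,0,-40,0],[0,0,-40,0],[0,0,-20,0],[0,0,0,0]]]' >/dev/null; python3 -c "
from h import *
print(rect(wnear((.616,.216),.055,.055,.068)))
a=r.grab_frame('top');b=r.grab_frame('side');save(b,'end')
for c,z0,z1 in (((.616,.216),.055,.068),((.622,-.227),.055,.068),((.4,-.354),.05,.063),((.377,.347),.05,.063),((.62,-.02),.03,.12),((.734,.043),.03,.12)): print([rect(near(p,c,.055,z0,z1)) for p in (a,b)])"; python3 go.py 616 216 160
```

```text
t 37.65 pos [615.8 216.6  38.6] phi 145.0 tilt 0.04 | shift [-0.7 -0.3  0.1] spin 0.0 w 59.6 gf 55.3 f [-0.9 -0.5  2.4]
(array([616.9, 216.7]), array([63.3, 63.5]), 54.9)
[(array([614.5, 214.2]), array([60.5, 62.7]), 54.9), (array([616.2, 216.7]), array([63.1, 64.2]), 55.3)]
[(array([ 620.8, -227.5]), array([63. , 66.4]), 43.6), (array([ 620.9, -226.3]), array([65.7, 65.6]), 0.9)]
[(array([ 399.7, -354.4]), array([45.8, 45.2]), 0.5), (array([ 400.5, -352. ]), array([45.6, 46.4]), 59.2)]
[(array([0., 0.]), array([0., 0.]), 0.0), (array([377.1, 346.3]), array([47. , 47.1]), 22.8)]
[(array([619.7, -20.5]), array([45.7, 45.4]), 89.8), (array([618.3, -12.5]), array([46.6, 36.4]), 19.7)]
[(array([734.2,  43. ]), array([60.7, 59.6]), 1.1), (array([729.4,  43.3]), array([47.8, 62.4]), 13.1)]
t 39.3 pos [615.1 216.5 159.5] phi 145.0 tilt 0.1 | shift [-1.   0.1 -0.5] spin 0.0 w 85.1 gf 0.0 f [-0.7  0.4 -0.9]
```

View pics/end.png

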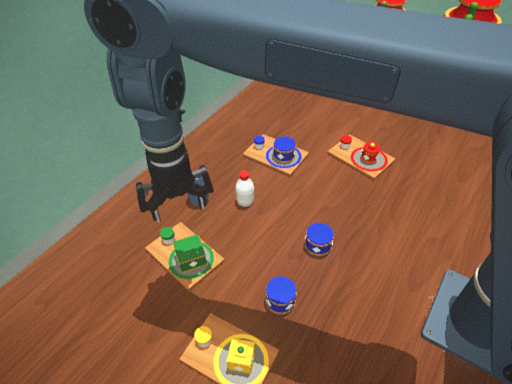

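All four pieces stand on their own pads: drum (285,152), jar (371,153), chest (190,255) and caddy (241,355). The bottle and cup haven't moved.

```bash
python3 -c "
from h import *
print(r.sign_off())"
```

```text
the job is handed in; nothing more can be done
None
```

The job is handed in: all four pieces stand upright on the pads of their own colour, within about 2 mm of centre by the cameras, with the bottle and cup where they were (39 s on the robot's clock); the hand-in returned no verdict.

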